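Push the plate home in the shear and hang up the push stick

ROBOT

A 6-joint arm with a two-finger parallel gripper is mounted at the origin on the work surface. World frame = base frame: x ahead of the robot, y to its left, z up, the work surface at z = 0. Lengths are in mm, angles in rad, forces in N, time in s.
With the tool pointing down it reaches from about 350 to 975 mm from the base axis. Payload 7.1 kg.
Tool frame: the origin (TCP) lies on the front face of the gripper's body, between the roots of the fingers; the fingertips stand 80 mm ahead of it and the grasp point (between the pads) lies 61 mm ahead of it (env.tips_ahead is the distance from the TCP to the fingertips, in mm); z points along the fingers, y is the line along which they close (so a half turn about z gives the same grasp; the last joint's range is limited). The gripper opens to 88 mm and grips with 3 to 60 N. Pads are 20 mm wide; open, the fingers measure 115 mm over their backs; the gripper's body (75 mm by 178 mm) begins 61 mm behind the grasp point.
Start: joints at [1.192, 0.423, 1.63, -0, 1.089, -0.019], TCP at [220.022, 584.975, 302.675] pointing down, gripper open.
Joint ranges: [-3, 3], [-0.9, 2.11], [0.09, 2.58], [-1.31, 4.45], [0.11, 2.69], [-2.54, 2.54]. Speed limits (rad/s): [2.39, 2.39, 3.01, 3.14, 3.14, 3.14].

INTERFACE

Orientations are given as a unit quaternion [x, y, z, w].
In Python, from station import env, set_gripper, viewer, workorder gives the robot as it stands. Calls block until the motion is done:
- env.reach(position, orientation): joint-space move of the TCP to a pose.
- env.move_l(position, rot=None, rate=150, f_stop=None): straight line of the TCP; rot=None keeps the orientation; rate is the mean speed in mm/s. With f_stop (N) it stops when the force on the tool has changed by that much, and returns True; else False.
- env.move_joints(angles): joint-space move.
- set_gripper(opening): finger opening in mm; the grip force is fixed at half the most; returns when the fingers have stopped.
- env.hold(seconds).
- env.ik(position, orientation): joint angles nearest the present ones, or None.
- env.read_state(): the state.
- viewer.camera(name): name is "scene" or "top" or "wrist"; returns the picture (420x560x3 uint8, blue, green, red); there is no depth.
- viewer.camera_params(name): a dict with "fx", "fy", "cx", "cy" (pixels), "pose" (4x4, takes a point from camera to world coordinates); the wrist camera has in their place "tool_from_camera" (4x4, takes a point from camera to tool coordinates, whose origin is the TCP and whose axes are the flange's). Camera axes: x right, y up, looking along -z (the intrinsics and any distortion apply to the point x, -y, -z); pixel columns grow to the right and rows downward; lengths in mm; the calibration is good to about 2 mm. A picture is of the moment at which its call begins: read the wrist's pose just before it. camera_params takes no time and is no camera call.
A pose or a line that the arm cannot do raises env.IKError and nothing moves.
- workorder.sign_off(): hands the job in; it is judged then, once.
The state is a dict: "time_s": time; "qpos": joint angles; "dq": joint speeds; "tau": joint torques, N m; "tool_pos": TCP position; "orientation": TCP orientation; "force": force on the tool from outside, world axes, zero at the start; "wrist_torque": the same for the moment, N m; "width": finger opening in mm; "grip_force": force on a finger pad.
Only numpy, scipy, OpenCV 4.12 (cv2) and the standard library are available. Lean on these libraries where they do the work, as an engineer would, in place of code of your own. Each camera call takes 0.05 s, during which the arm holds its last target. There are 200 camera calls.

TASK

With the orange push stick, gently push the aluminium plate under the green guard of the shear until you feel it fully home against the hidden back stop; keep your fingers off the plate and do not ram it. Then hang the stick by its eye on the peg of the blue stand, and finally swing the hold-down lever all the way over, away from the robot. Leave the mallet, the tin and the wood offcut where they are.

Things in the scene. Friction and masses are not known exactly. Their poses are not given: they have to be found in the camera images.
- shear: Bench shear, fixed. Steel bed 150 mm wide (y), top 20 mm up, from 190 mm before the guard to under it. Green guard 230 mm wide, 160 deep, 93 high (shaft on it to 126), yellow front edge, slot below it 23 mm high. Origin: on the table below the middle of the guard's front edge; x points into the guard. Two rails, 94 mm apart, 8 mm high, from 150 mm before the guard, guide the plate.
- blank: Aluminium plate 130 (x) x 90 (y) x 10 mm, lying loose on the bed between the rails (2 mm play each side), its front end 5 to 20 mm under the guard. Origin: centre of its underside. About 0.25 to 0.45 kg. At home, 25 to 80 mm of it still stand out of the guard.
- plunger (a joint): Travel (m) of a light sprung plunger in the hidden back stop: 0 = free (8 mm proud of the stop's hard face), 0.008 = pressed flush, the plate fully home. The stop lies under the guard, square to the feed, its hard face set anywhere from 50 to 105 mm behind the guard's front edge.
- stick: Push stick 199 mm long, 0.2 kg, on its edge. Origin: underside, 90 mm behind the head's front face; x points to the head, z up. Orange bar 14 mm wide (y), x = -62 to 75, z = 12 to 36 mm: grip it here across y. Black cross head x = 75 to 90, 60 mm wide, z = 0 to 36 mm. Steel ring eye at the rear.
- stick_eye (a point): Centre of the stick's eye, at (-85, 0, 24) mm in the stick's frame: ring of 10 mm thick bar, 28 mm inner and 48 mm outer diameter; the axis of the hole is the stick's y axis.
- stand: Stand for the stick, fixed. Blue foot 110 x 90 x 14 mm, dark post 22 mm square, 276 mm high, centred at y = -20 mm. A steel peg 10 mm thick leaves the post along the stand's +y (rising 9 degrees), from y = -9 to 60 mm, its axis about 262 mm above the table. Origin: on the table at the foot, 60 mm in y before the peg's free end.
- peg_mid (a point): Point on the peg's axis 30 mm before its free end (y = 30 mm of the stand); axes as the stand's, the peg runs along y.
- peg_tip (a point): Free end of the peg, on its axis.
- holddown (a joint): Angle of the red hold-down lever in rad: near 0 it leans towards the robot (-x of the shear), 1.1 is its far stop, leaning into +x. It stays where it is left.
- holddown_tip (a point): Centre of the red ball (26 mm) at the tip of the hold-down lever. It swings on a 90 mm radius about an axis along the shear's y at (-50, 140, 42) mm in the shear's frame, on a grey block 70 x 50 mm beside the rails.
- mallet: Steel mallet with a wooden handle lying on the bench: head 50 x 100 x 50 mm, 215 mm long. Leave alone.
- tin: Red and yellow tin, 80 mm across, 100 mm high. Leave alone.
- offcut: Wood offcut 120 x 60 x 35 mm. Leave alone.
Not all that is in view belongs to the job. What is shaped like the stick but red is not meant. Several things have the shape of the blank; the one meant has the colours described above.

How it is judged (in metres and radians):
On the way, in this order (a step that is already met when the one before it is completed fails the run):
1. the plate is pushed home against the back stop (value of joint plunger above 0.005 m), for 0.2 s.
2. the stick hangs by its eye on the peg, let go (x of stick_eye in the frame of peg_mid between -0.014 and 0.014 m and z of stick_eye in the frame of peg_mid between -0.02 and 0.01 m and y of stick_eye in the frame of peg_mid between -0.045 and 0.027 m and contact force between the fingers and stick below 0.1 N), for 0.3 s.
3. the hold-down lever is swung over to its far stop (value of joint holddown above 0.95 rad), for 0.1 s.
At the end, for the whole second after the job is handed in: The plate lies at rest within 3 mm of the hard face of the back stop (plunger pressed more than 5 of 8 mm), the stick hangs head down by its eye on the peg (a slight swing is fine, up to 0.7 rad from plumb), and the hold-down lever is within 0.15 rad of its far stop (value of joint plunger above 0.005 m and value of joint holddown above 0.95 rad and x of stick_eye in the frame of peg_mid between -0.014 and 0.014 m and z of stick_eye in the frame of peg_mid between -0.02 and 0.01 m and y of stick_eye in the frame of peg_mid between -0.045 and 0.027 m and angle between stick's own x axis and vertical above 2.4 rad and linear speed of blank below 0.01 m/s); the robot touches nothing.
It fails at once if the plate is rammed into the shear with more than 45 N (contact force between blank and stick above 45 N).
It fails at once if the robot's fingers or arm touch the plate (contact force between any of the fingers, the arm and blank above 1 N).
It fails at once if the mallet, the tin or the offcut is moved by more than 20 mm (distance of any of mallet, tin, offcut from where it was at the start of the episode above 0.02 m).
It also fails if it takes over 67 s, if anything falls off the work surface, if the arm or the gripper's body presses on something with over 40 N, if the wrist force passes 120 N, or if a joint passes its speed limit or range.

## Working session

There is one attempt and no reset: what is moved stays moved. The work goes in short steps, each a Python script; the robot and the scene stay as the last script left them, time stands still between calls to the robot, and variables do not carry over. Pictures are saved under pics/ and viewed, at most 10 in all, crops included, and the job is handed in when it is done.

```bash
ls; mkdir -p pics
python3 - <<'E'
from station import env, set_gripper, viewer, workorder
import cv2, numpy as np
for n in ("scene","top"):
    cv2.imwrite(f"pics/{n}0.png",cv2.resize(viewer.camera(n),(800,600),interpolation=cv2.INTER_CUBIC))
    p=viewer.camera_params(n); print(n,{k:(np.round(v,3).tolist() if hasattr(v,'__len__') else v) for k,v in p.items()})
p=viewer.camera_params("wrist"); print({k:(np.round(v,3).tolist() if hasattr(v,'__len__') else v) for k,v in p.items()})
print(env.read_state())
E
```

```text
pics
scene {'fx': 527.7735247639431, 'fy': 527.7735247639431, 'cx': 266.94324744275576, 'cy': 204.7356344678659, 'pose': [[0.851, -0.33, 0.409, 1084.232], [0.525, 0.524, -0.671, -906.76], [0.007, 0.786, 0.619, 1006.228], [0.0, 0.0, 0.0, 1.0]]}
top {'fx': 391.564148143738, 'fy': 391.564148143738, 'cx': 287.7224677208809, 'cy': 210.50282428669246, 'pose': [[-0.005, 0.982, -0.187, 329.009], [-1.0, -0.004, 0.008, 11.65], [0.007, 0.187, 0.982, 1272.886], [0.0, 0.0, 0.0, 1.0]]}
{'fx': 305.222396814034, 'fy': 305.222396814034, 'cx': 278.00494548021476, 'cy': 212.5200641372959, 'tool_from_camera': [[0.0, 0.969, 0.248, 68.223], [1.0, -0.0, -0.001, 0.251], [-0.001, 0.248, -0.969, -81.651], [0.0, 0.0, 0.0, 1.0]]}
{'time_s': 0.1, 'qpos': array([ 1.19204631e+00,  4.23745311e-01,  1.63063682e+00, -3.51583300e-05,
        1.08857265e+00, -1.89617521e-02]), 'dq': array([-0.00028222, -0.0032931 , -0.00223716, -0.00040494, -0.00022477,
       -0.00196174]), 'tau': array([-9.87255316e-05, -5.45623255e+01, -2.74323034e+01,  6.46173977e-02,
        1.88390433e-02, -2.26240223e-05]), 'tool_pos': array([219.8592745 , 584.62388176, 301.98214534]), 'orientation': array([ 1.78917344e-01,  9.83863873e-01, -6.70718124e-04, -1.19280602e-04]), 'force': array([ 0.37010624,  0.33738456, -0.01975381]), 'wrist_torque': array([ 0.07403718, -0.01740477,  0.03836966]), 'grip_force': 0.0, 'width': 87.76972010297985}
```

View pics/top0.png

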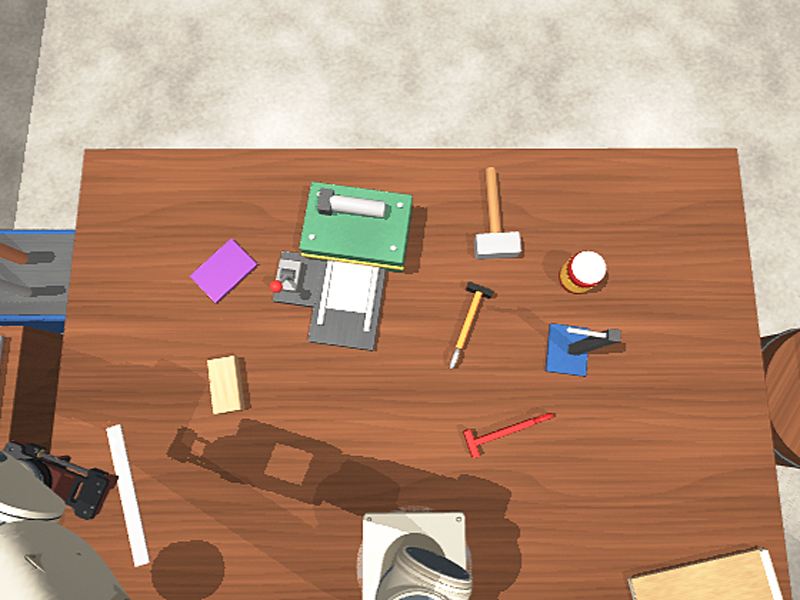

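View pics/scene0.png

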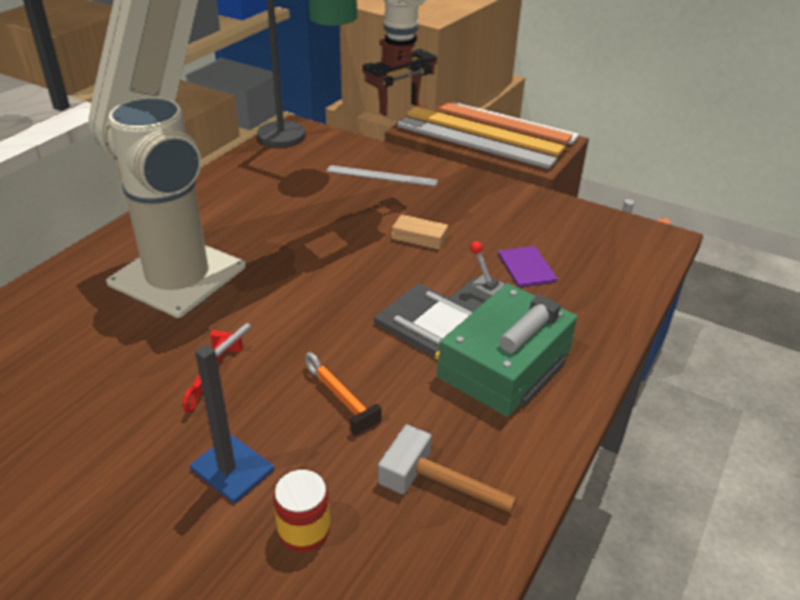

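Candidates seen (800-px top view):
- **Stick:** the orange stick with black head at (480,290) and eye at (455,362) is the one I choose. The red look-alike at (510,435) is rejected.
- **Plate:** the pale aluminium plate between the rails at (352,285) is the blank. The purple plate at (224,270) is rejected.
- **Stand:** blue foot at (567,350), with the peg running left from the post.

```bash
cat > h.py <<'E'
from station import env, set_gripper, viewer, workorder
import cv2, numpy as np
from scipy.spatial.transform import Rotation as R
def down(phi):  # tool z down, tool x at world angle phi
    return [np.cos(phi/2),np.sin(phi/2),0,0]
def wpose(st):
    T=np.eye(4);T[:3,:3]=R.from_quat(st["orientation"]).as_matrix();T[:3,3]=st["tool_pos"]
    return T@np.array(viewer.camera_params("wrist")["tool_from_camera"])
def ray(name,u,v,pose=None):
    p=viewer.camera_params(name); P=np.array(p["pose"]) if pose is None else np.array(pose)
    d=P[:3,:3]@np.array([(u-p["cx"])/p["fx"],-(v-p["cy"])/p["fy"],-1.]); return P[:3,3],d
def onz(name,u,v,z,pose=None):
    o,d=ray(name,u,v,pose); return np.round(o+d*(z-o[2])/d[2],1)
def tri(*rays):
    A=np.zeros((3,3));b=np.zeros(3)
    for o,d in rays:
        d=d/np.linalg.norm(d);M=np.eye(3)-np.outer(d,d);A+=M;b+=M@o
    x=np.linalg.solve(A,b); return np.round(x,1),[round(float(np.linalg.norm(np.cross(x-o,d/np.linalg.norm(d)))),1) for o,d in rays]
E
python3 - <<'E'
from h import *
k=0.7
for n,u,v,z in [("head",480,290,36),("eye",455,362,24),("footTL",550,322,14),("footBL",546,372,14),("footBR",586,376,14),("bedBL",308,343,20),("bedBR",375,350,20),("guardL",300,263,93),("guardR",405,270,93),("plateBL",327,309,30),("plateBR",368,313,30),("ball",276,287,120),("pegtip",567,330,265),("post",615,335,276)]:
    print(n,onz("top",u*k,v*k,z))
print("ball",tri(ray("top",276*k,287*k),ray("scene",476*k,247*k)))
print("peg",tri(ray("top",567*k,330*k),ray("scene",248*k,326*k)))
# closeup crop: wrist-independent montage
t=viewer.camera("top")
a=cv2.resize(t[185:275,300:370],(466,600),interpolation=cv2.INTER_CUBIC)
s=np.zeros((600,334,3),np.uint8)
E
```

```text
head [ 588.3 -154.1   36. ]
eye [427.2 -95.3  24. ]
footTL [ 517.8 -314.5   14. ]
footBL [ 404.7 -299.6   14. ]
footBR [ 395.4 -388.9   14. ]
bedBL [471.7 233.7  20. ]
bedBR [455.2  83.3  20. ]
guardL [637.9 243.2  93. ]
guardR [621.4  15.2  93. ]
plateBL [547.2 191.4  30. ]
plateBR [537.7  99.   30. ]
ball [578.9 286.7 120. ]
pegtip [ 465.4 -279.7  265. ]
post [ 454.4 -362.4  276. ]
ball (array([581.4, 288.7, 117.2]), [2.2, 2.2])
peg (array([ 466.4, -279. ,  264.3]), [1.2, 1.2])
```

```bash
cat >> h.py <<'E'
def hangR(s,th,pitch):
    """tool rotation: stand +X at angle th; pitch=90deg tool horizontal along stand +X. s=+1: tool x = stick x."""
    X=np.array([np.cos(th),np.sin(th),0]);Z=np.array([0,0,1.])
    tz=np.cos(pitch)*(-Z)+np.sin(pitch)*X; sx=-np.cos(pitch)*X-np.sin(pitch)*Z
    tx=s*sx; return R.from_matrix(np.c_[tx,np.cross(tz,tx),tz])
E
python3 - <<'E'
from h import *
th=np.radians(-7); Y=np.array([-np.sin(th),np.cos(th),0])
tip=np.array([466,-279,264.]); mid=tip-30*Y
for s in (1,-1):
  for g in (0,30,55):
    for pd in (90,75,60):
      Rt=hangR(s,th,np.radians(pd)); M=Rt.as_matrix()
      sx=s*M[:,0]; tcp=lambda e: e+sx*(85+g)-M[:,2]*61
      r=[env.ik(tcp(e).tolist(),Rt.as_quat().tolist()) for e in (mid,mid+60*Y)]
      print(s,g,pd,[None if q is None else np.round(q,2).tolist() for q in r])
for phi in (-6,174):
    for p in ([420,155,107],[560,140,107]):
        q=env.ik(p,down(np.radians(phi))); print(phi,p,None if q is None else np.round(q,2))
for phi in (-20,160): print(phi,np.round(env.ik([520,-125,85],down(np.radians(phi))),2))
env.reach([500,0,400],down(np.pi)); st=env.read_state()
im=viewer.camera("wrist"); cv2.imwrite("pics/w1raw.png",im); np.save("w1.npy",wpose(st))
print(st["time_s"],st["tool_pos"])
cv2.imwrite("pics/w1.png",cv2.resize(im,(800,600),interpolation=cv2.INTER_CUBIC))
E
```

```text
1 0 90 [[-1.04, 0.92, 2.32, 2.22, 1.63, 1.49], [-0.91, 0.96, 2.4, 2.34, 1.73, 1.41]]
1 0 75 [[-1.07, 0.69, 2.38, 2.18, 1.27, 1.63], [-0.94, 0.71, 2.47, 2.33, 1.34, 1.54]]
1 0 60 [[-1.05, 0.45, 2.38, 2.02, 0.88, 1.9], [-0.92, 0.43, 2.47, 2.21, 0.89, 1.8]]
1 30 90 [[-1.04, 1.0, 2.29, 2.22, 1.66, 1.45], [-0.91, 1.05, 2.37, 2.33, 1.77, 1.37]]
1 30 75 [[-1.09, 0.78, 2.38, 2.18, 1.32, 1.56], [-0.96, 0.82, 2.47, 2.32, 1.41, 1.46]]
1 30 60 [[-1.09, 0.52, 2.4, 2.05, 0.93, 1.8], [-0.96, 0.52, 2.49, 2.24, 0.96, 1.69]]
1 55 90 [[-1.04, 1.07, 2.27, 2.21, 1.69, 1.42], [-0.91, 1.12, 2.35, 2.33, 1.79, 1.34]]
1 55 75 [[-1.11, 0.86, 2.37, 2.17, 1.36, 1.5], [-0.98, 0.9, 2.46, 2.31, 1.46, 1.4]]
1 55 60 [[-1.12, 0.59, 2.41, 2.07, 0.98, 1.71], [-1.0, 0.61, 2.51, 2.25, 1.03, 1.6]]
-1 0 90 [[-1.04, 0.92, 2.32, 2.22, 1.63, -1.65], [-0.91, 0.96, 2.4, 2.34, 1.73, -1.73]]
-1 0 75 [[-1.07, 0.69, 2.38, 2.18, 1.27, -1.51], [-0.94, 0.71, 2.47, 2.33, 1.34, -1.6]]
-1 0 60 [[-1.05, 0.45, 2.38, 2.02, 0.88, -1.24], [-0.92, 0.43, 2.47, 2.21, 0.89, -1.34]]
-1 30 90 [[-1.04, 1.0, 2.29, 2.22, 1.66, -1.69], [-0.91, 1.05, 2.37, 2.33, 1.77, -1.77]]
-1 30 75 [[-1.09, 0.78, 2.38, 2.18, 1.32, -1.58], [-0.96, 0.82, 2.47, 2.32, 1.41, -1.68]]
-1 30 60 [[-1.09, 0.52, 2.4, 2.05, 0.93, -1.35], [-0.96, 0.52, 2.49, 2.24, 0.96, -1.45]]
-1 55 90 [[-1.04, 1.07, 2.27, 2.21, 1.69, -1.72], [-0.91, 1.12, 2.35, 2.33, 1.79, -1.8]]
-1 55 75 [[-1.11, 0.86, 2.37, 2.17, 1.36, -1.64], [-0.98, 0.9, 2.46, 2.31, 1.46, -1.74]]
-1 55 60 [[-1.12, 0.59, 2.41, 2.07, 0.98, -1.43], [-1.0, 0.61, 2.51, 2.25, 1.03, -1.54]]
-6 [420, 155, 107] [ 0.33  0.53  2.11 -0.    0.5   2.  ]
-6 [560, 140, 107] [ 0.22  0.64  1.83 -0.    0.67  1.9 ]
174 [420, 155, 107] [ 0.33  0.53  2.11 -0.    0.5  -1.14]
174 [560, 140, 107] [ 0.22  0.64  1.83 -0.    0.67 -1.24]
-20 [-0.26  0.64  1.93 -0.    0.57  1.66]
160 [-0.26  0.64  1.93 -0.    0.57 -1.48]
2.4833 [500.05807495   0.54862423 399.8842624 ]
```

View pics/w1.png

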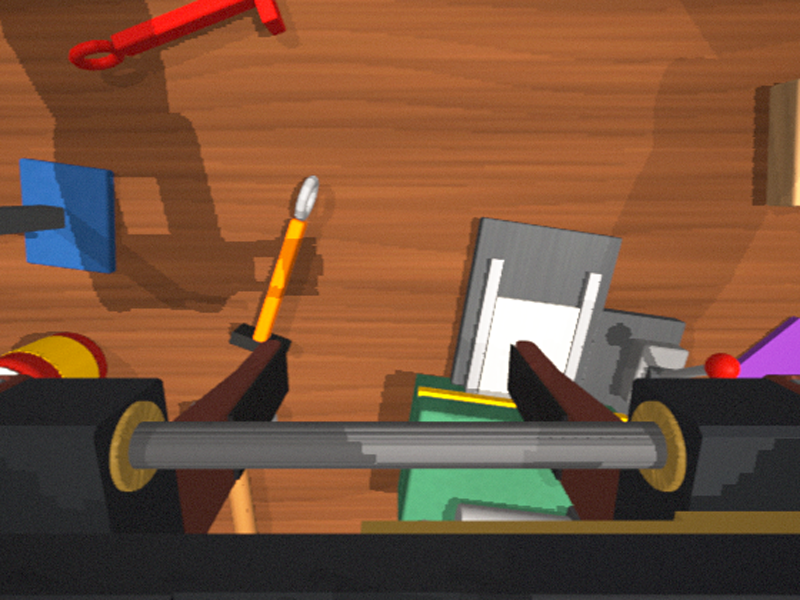

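The wrist view (800-px) shows the orange stick with its eye at (308,198) and head at (260,340). The white plate sits between the rails around (525,345), and the lever's red ball is at (722,367). Next are close crops to check the choice and get exact pixels.

Run:
```python
from h import *
w=cv2.imread("pics/w1raw.png"); s=viewer.camera("scene"); t=viewer.camera("top"); cv2.imwrite("pics/s1raw.png",s); cv2.imwrite("pics/t1raw.png",t)
c=lambda im,x,y,ww,hh,k: cv2.resize(im[y:y+hh,x:x+ww],None,fx=k,fy=k,interpolation=cv2.INTER_CUBIC)
M=np.zeros((600,800,3),np.uint8)
a=c(w,155,115,85,150,4);M[:600,:340]=a
b=c(w,310,145,150,150,3);M[:450,345:795]=b
d=c(s,130,210,50,37,4);M[452:600,345:545]=d
e=c(t,375,220,62,37,4);M[452:600,550:798]=e
cv2.imwrite("pics/m1.png",M)
```

```text
(no output)
```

View pics/m1.png

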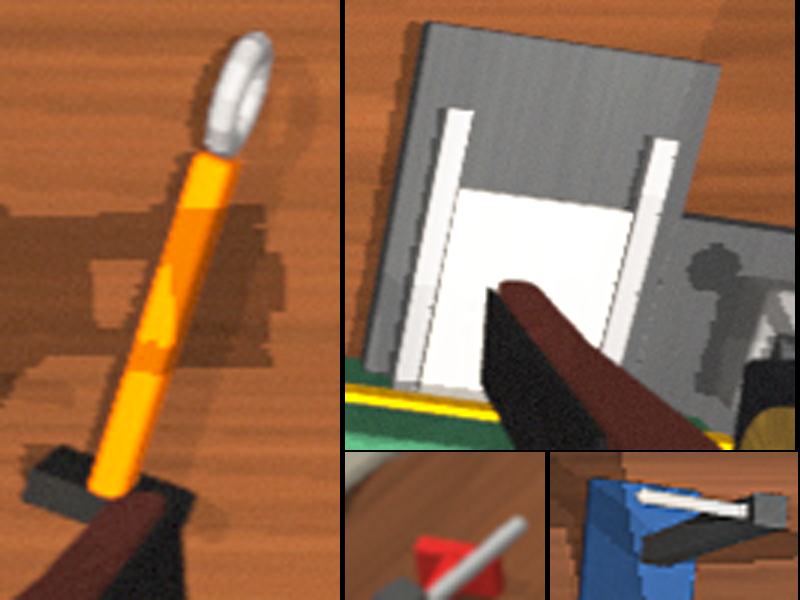

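Crop confirms: orange bar, black cross head, steel eye — the right stick; white plate between rails with rear corners (460,189),(633,211). Now I fit the stick and compute poses.

```bash
cat >> h.py <<'E'
def proj(name,P,pose=None):
    p=viewer.camera_params(name); M=np.linalg.inv(np.array(p["pose"]) if pose is None else pose)
    c=(M@np.c_[P,np.ones(len(P))].T)[:3]; return np.c_[p["cx"]+p["fx"]*c[0]/-c[2],p["cy"]-p["fy"]*c[1]/-c[2]]
E
python3 - <<'E'
from h import *
from scipy.optimize import minimize
W=np.load("w1.npy"); ims={"wrist":cv2.imread("pics/w1raw.png"),"scene":cv2.imread("pics/s1raw.png")}
wh={"wrist":(155,115,85,145),"scene":(205,245,65,50)}
box=np.array([[x,y,z] for x in(-62,75) for y in(-7,7) for z in(12,36)],float)
def hull(n,p):
    c,s=np.cos(p[2]),np.sin(p[2]); Q=box@np.array([[c,-s,0],[s,c,0],[0,0,1]]).T+[p[0],p[1],0]
    return cv2.convexHull(proj(n,Q,W if n=="wrist" else None).astype(np.float32))
ms={}
for n,im in ims.items():
    h=cv2.cvtColor(im,cv2.COLOR_BGR2HSV); m=((h[...,0]>7)&(h[...,0]<28)&(h[...,1]>225)&(h[...,2]>120)).astype(np.uint8)
    x,y,w_,h_=wh[n]; k=np.zeros_like(m);k[y:y+h_,x:x+w_]=1;m*=k
    _,lab,stt,_=cv2.connectedComponentsWithStats(m); m=(lab==1+stt[1:,4].argmax()).astype(np.float32)
    ms[n]=cv2.resize(m,None,fx=4,fy=4,interpolation=cv2.INTER_LINEAR); print(n,m.sum(),cv2.minAreaRect(np.argwhere(m)[:,::-1].astype(np.float32)))
def cost(p,names):
    e=0
    for n in names:
        f=np.zeros_like(ms[n]); cv2.fillPoly(f,[np.round((hull(n,p)*4+1.5)*16).astype(np.int32)],1.,shift=4); e+=np.abs(f-ms[n]).sum()/ms[n].sum()
    return e
for names in (["wrist"],["scene"],["wrist","scene"]):
    best=min((minimize(cost,[505+a,-124,-0.35+b],args=(names,),method="Nelder-Mead",options=dict(initial_simplex=np.array([505+a,-124,-.35+b])+np.vstack([np.zeros(3),np.diag([10,10,.1])]))) for a in(-6,6) for b in(-.05,.05)),key=lambda r:r.fun)
    print(names,np.round(best.x,3),best.fun)
# shear
f=lambda u,v:(310+(u-345)/3,145+v/3)
a=[onz("wrist",*f(u,v),z,W) for u,v,z in [(428,22,20),(720,66,20),(447,108,28),(680,142,28),(460,189,30),(633,211,30)]]
for q in a: print(q)
for i in(0,2,4):
    d=(a[i+1]-a[i])[:2]; print("len",np.linalg.norm(d),"shear x ang",np.degrees(np.arctan2(d[1],d[0]))-90)
r,t=[tri(ray("top",375+(u-550)/4,220+(v-452)/4),ray("scene",130+(x-345)/4,210+(y-452)/4)) for u,v,x,y in [(747,511,430,592),(640,494,521,521)]]
print("root",r,"tip",t); d=t[0]-r[0]; print(np.linalg.norm(d),np.degrees(np.arctan2(d[1],d[0]))-90)
E
```

```text
wrist 997.0 ((195.46624755859375, 196.16204833984375), (11.990864753723145, 89.14549255371094), 18.103761672973633)Traceback (most recent call last):
  File "<stdin>", line 13, in <module>
ValueError: attempt to get argmax of an empty sequence
```

```bash
cat > fit.py <<'E'
from h import *
from scipy.optimize import minimize
W=np.load("w1.npy"); ims={"wrist":cv2.imread("pics/w1raw.png"),"scene":cv2.imread("pics/s1raw.png")}
wh={"wrist":(155,115,85,145),"scene":(205,245,65,50)}
box=np.array([[x,y,z] for x in(-62,75) for y in(-7,7) for z in(12,36)],float)
def hull(n,p):
    c,s=np.cos(p[2]),np.sin(p[2]); Q=box@np.array([[c,-s,0],[s,c,0],[0,0,1]]).T+[p[0],p[1],0]
    return cv2.convexHull(proj(n,Q,W if n=="wrist" else None).astype(np.float32))
ms={}
for n,im in ims.items():
    h=cv2.cvtColor(im,cv2.COLOR_BGR2HSV); m=((h[...,0]>6)&(h[...,0]<28)&(h[...,1]>(225 if n=="wrist" else 190))&(h[...,2]>(120 if n=="wrist" else 150))).astype(np.uint8)
    x,y,w_,h_=wh[n]; k=np.zeros_like(m);k[y:y+h_,x:x+w_]=1;m*=k
    _,lab,stt,_=cv2.connectedComponentsWithStats(m); print(n,stt[1:].tolist())
    if len(stt)<2: print(h[275,232:245].tolist()); continue
    m=(lab==1+stt[1:,4].argmax()).astype(np.float32)
    ms[n]=cv2.resize(m,None,fx=4,fy=4,interpolation=cv2.INTER_LINEAR)
def cost(p,names):
    e=0
    for n in names:
        f=np.zeros_like(ms[n]); cv2.fillPoly(f,[np.round((hull(n,p)*4+1.5)*16).astype(np.int32)],1.,shift=4); e+=np.abs(f-ms[n]).sum()/ms[n].sum()
    return e
for names in [[n] for n in ms]+[list(ms)]:
    best=min((minimize(cost,[505+a,-124,-0.35+b],args=(names,),method="Nelder-Mead",options=dict(initial_simplex=np.array([505+a,-124,-.35+b])+np.vstack([np.zeros(3),np.diag([10,10,.1])]))) for a in(-6,6) for b in(-.05,.05)),key=lambda r:r.fun)
    print(names,np.round(best.x,3),best.fun)
# shear
f=lambda u,v:(310+(u-345)/3,145+v/3)
a=[onz("wrist",*f(u,v),z,W) for u,v,z in [(428,22,20),(720,66,20),(447,108,28),(680,142,28),(460,189,30),(633,211,30)]]
for q in a: print(q)
for i in(0,2,4):
    d=(a[i+1]-a[i])[:2]; print("len",np.linalg.norm(d),"shear x ang",np.degrees(np.arctan2(d[1],d[0]))-90)
r,t=[tri(ray("top",375+(u-550)/4,220+(v-452)/4),ray("scene",130+(x-345)/4,210+(y-452)/4)) for u,v,x,y in [(747,511,430,592),(640,494,521,521)]]
print("root",r,"tip",t); d=t[0]-r[0]; print(np.linalg.norm(d),np.degrees(np.arctan2(d[1],d[0]))-90)
E
python3 fit.py
```

```text
wrist [[177, 153, 38, 86, 997]]
scene [[223, 256, 33, 33, 331]]
['wrist'] [ 5.18179e+02 -1.22642e+02 -3.74000e-01] 0.12814028561115265
['scene'] [ 5.13931e+02 -1.21014e+02 -3.90000e-01] 0.3174270689487457
['wrist', 'scene'] [ 5.16815e+02 -1.22145e+02 -3.73000e-01] 0.4522395133972168
[457.6  90.   20. ]
[479.1 237.5  20. ]
[499.3 100.   28. ]
[516.3 218.2  28. ]
[540.3 108.4  30. ]
[551.7 197.4  30. ]
len 149.05871326427047 shear x ang -8.293182880118195
len 119.41624680084362 shear x ang -8.18438540708837
len 89.72714193598279 shear x ang -7.299263413212515
root (array([ 458.7, -347. ,  264.8]), [4.8, 4.8]) tip (array([ 467.6, -279.4,  267.8]), [1.7, 1.7])
68.24932234095812 -7.500242576736824
```

```bash
cat >> h.py <<'E'
SO=np.array([656.5,137.3]); SA=np.radians(-8.0)
SX=np.array([np.cos(SA),np.sin(SA)]); SY=np.array([-SX[1],SX[0]])
def sh(x,y,z): return [*(SO+x*SX+y*SY),z]
E
python3 - <<'E'
from h import *
q=down(-0.374+np.pi); p=[517,-122.3]
env.reach([*p,150],q); set_gripper(60); env.move_l([*p,85.5],rate=80)
set_gripper(5); s=env.read_state(); print(s["width"],s["grip_force"],s["tool_pos"],s["force"])
env.move_l([*p,190])
env.reach(sh(-240,0,190),down(SA+np.pi)); env.move_l(sh(-240,0,107.5),rate=100)
s=env.read_state(); print(s["time_s"],s["width"],s["tool_pos"],s["force"])
np.save("w2.npy",wpose(s)); w=viewer.camera("wrist"); c=viewer.camera("scene"); t=viewer.camera("top")
cv2.imwrite("pics/w2raw.png",w)
k=lambda im,x,y,ww,hh,f: cv2.resize(im[y:y+hh,x:x+ww],None,fx=f,fy=f,interpolation=cv2.INTER_CUBIC)
M=np.zeros((600,800,3),np.uint8); M[:300,:400]=k(w,0,0,560,420,400/560)[:300]; M[:300,400:]=k(t,180,130,160,120,2.5); M[300:,:]=k(c,210,160,200,75,4)
cv2.imwrite("pics/m2.png",M)
E
```

```text
13.731214012376633 29.99849706888199 [ 517.01063402 -122.29612254   85.51567562] [-0.47788821  0.12666645  0.36360509]
9.0833 13.924855995128858 [419.18199115 170.70489017 107.8125525 ] [-0.07487663  0.0873994  -1.84056054]
```

View pics/m2.png

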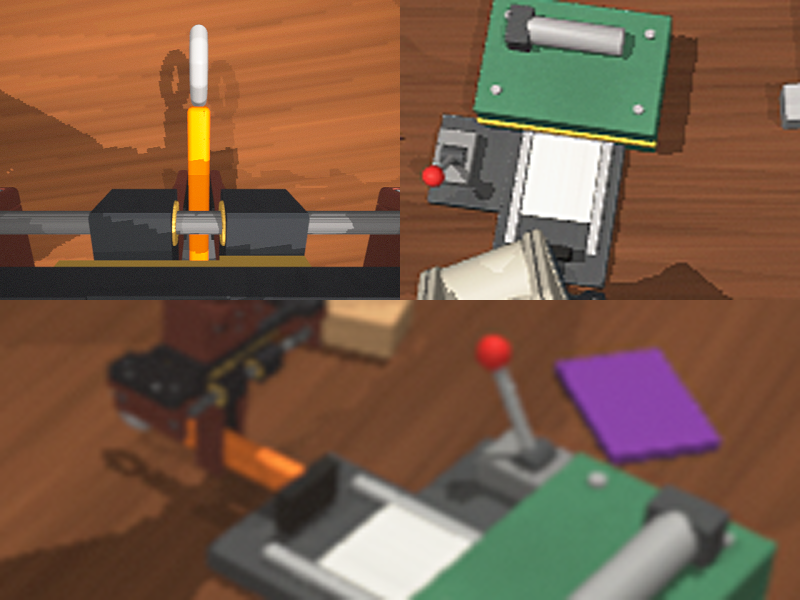

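The stick is gripped straight. Its head is on the bed between the rails, about 15 mm behind the plate. Now for the gentle push.

Run:
```python
from h import *
def rep():
    s=env.read_state(); d=s["tool_pos"][:2]-SO; print(round(s["time_s"],2),"x,y",np.round([d@SX,d@SY,s["tool_pos"][2]],1),"F",np.round(s["force"],1),"w",round(s["width"],1))
hit=env.move_l(sh(-105,0,107.5),rate=20,f_stop=12); print(hit); rep()
env.hold(0.5); rep()
```

```text
True
13.24 x,y [-154.6   -0.5  106.7] F [ 0.6 -0.5 -1.2] w 14.1
13.74 x,y [-155.6   -0.7  106.2] F [ 0.8  0.3 -1.4] w 13.5
```

Run:
```python
from h import *
def rep():
    s=env.read_state(); d=s["tool_pos"][:2]-SO; print(round(s["time_s"],2),"x,y",np.round([d@SX,d@SY,s["tool_pos"][2]],1),"F",np.round(s["force"],1),"w",round(s["width"],1))
x=-155.6
for i in range(8):
    x+=1.5
    hit=env.move_l(sh(x,0,107.5),rate=8,f_stop=15); print(hit,x,end=" "); rep()
    if hit or env.read_state()["force"][0]<-12: break
```

```text
False -154.1 14.16 x,y [-154.     0.   107.5] F [-0.1  0.8 -2.4] w 13.5
False -152.6 14.5 x,y [-153.8   -0.2  107.2] F [-4.4  1.2  0.1] w 14.1
False -151.1 14.84 x,y [-153.5   -0.5  107. ] F [-7.9  2.7  1.6] w 14.1
False -149.6 15.18 x,y [-153.3   -0.6  106.7] F [-12.7   5.5   3.3] w 14.2
```

Run:
```python
from h import *
env.hold(0.3); s=env.read_state(); print(s["force"])
env.move_l(sh(-190,0,107.5),rate=60); env.move_l(sh(-230,0,230),rate=150)
s=env.read_state(); print(s["time_s"],s["force"],s["width"],s["tool_pos"])
t=viewer.camera("top"); c=viewer.camera("scene")
k=lambda im,x,y,ww,hh,f: cv2.resize(im[y:y+hh,x:x+ww],None,fx=f,fy=f,interpolation=cv2.INTER_CUBIC)
M=np.zeros((600,800,3),np.uint8); M[:,:400]=k(t,210,150,80,120,5); M[:,400:]=k(c,250,180,80,120,5)
cv2.imwrite("pics/m3.png",M)
```

```text
[-13.29340544   4.92533542   4.15713538]
17.3167 [-0.72167468  0.48722053 -2.48897984] 13.458370831309772 [428.6055834  169.15537942 229.46982859]
```

View pics/m3.png

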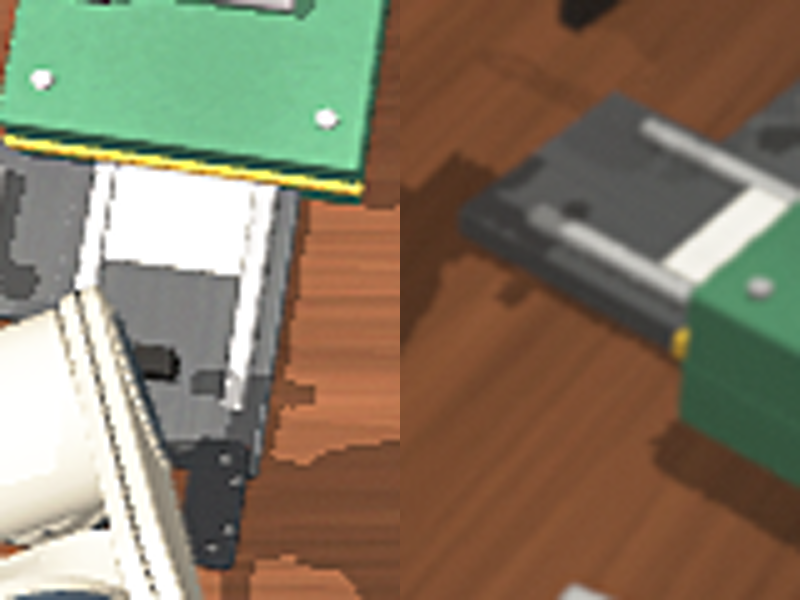

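The plate has been pushed in square, about 63 mm still standing out, with its rear edge at (102,262)–(240,276) in the left crop. I check this and the in-hand offset numerically, then turn the stick over.

```bash
cat >> h.py <<'E'
TH=np.radians(-7.5); PY=np.array([-np.sin(TH),np.cos(TH),0]); TIP=np.array([467,-279.4,267.]); RISE=np.tan(np.radians(9))
def peg(y): return TIP+(y-60)*PY+np.array([0,0,(y-60)*RISE])  # y of stand
def eyepose(e,pd=75,g=0,off=0):
    Rt=hangR(-1,TH,np.radians(pd)); M=Rt.as_matrix()
    return (np.array(e)-M[:,0]*(85+g)-M[:,2]*61).tolist(),Rt.as_quat().tolist()
E
python3 - <<'E'
from h import *
for u,v in((102,262),(240,276)): 
    p=onz("top",210+u/5,150+v/5,30); d=p[:2]-SO; print("plate rear shear xy",d@SX,d@SY)
for u,v in((327,309),(368,313)):
    p=onz("top",u*.7,v*.7,30); d=p[:2]-SO; print("before",d@SX,d@SY)
p=viewer.camera_params("wrist"); C=np.linalg.inv(np.array(p["tool_from_camera"]))
for n,P in (("bar end top",(62,0,49)),("ring far",(109,0,61)),("ring mid top",(85,0,37))):
    c=C@[*P,1]; print(n,p["cx"]+p["fx"]*c[0]/-c[2],p["cy"]-p["fy"]*c[1]/-c[2])
w=cv2.imread("pics/w2raw.png"); print(w[20:165:3,277].tolist())
qA=env.ik([420,60,400],down(np.pi-.1)); print("A",np.round(qA,2))
for e in (peg(30)+150*PY+[0,0,100],peg(95),peg(35)):
    for pd in(75,85):
        P,q=eyepose(e,pd); r=env.ik(P,q); print(pd,np.round(P),None if r is None else np.round(r,2))
E
```

```text
plate rear shear xy -69.98145615025518 40.95907463664081
plate rear shear xy -67.03203707424844 -49.00597928494637
before -115.76556467539314 38.36188258398381
before -112.313516799728 -54.46103142685792
bar end top 276.7919933497435 149.55329199372522
ring far 276.82396743983384 33.936459191287554
ring mid top 276.64428198410695 86.49828177577926
[[66, 119, 201], [66, 116, 202], [64, 117, 198], [61, 111, 193], [59, 108, 190], [217, 223, 225], [226, 229, 233], [229, 231, 235], [227, 229, 235], [229, 231, 237], [228, 230, 234], [240, 241, 245], [244, 246, 248], [244, 246, 248], [244, 246, 249], [244, 247, 249], [245, 246, 249], [245, 246, 249], [245, 246, 249], [245, 247, 249], [245, 246, 249], [246, 247, 249], [250, 250, 252], [245, 247, 249], [238, 240, 244], [237, 240, 243], [239, 241, 245], [238, 239, 243], [238, 240, 244], [238, 241, 244], [237, 241, 243], [240, 242, 246], [239, 242, 245], [238, 240, 243], [222, 225, 229], [198, 202, 208], [197, 200, 207], [199, 202, 207], [198, 202, 207], [201, 202, 208], [199, 204, 210], [184, 186, 193], [113, 120, 118], [54, 111, 217], [0, 191, 255], [0, 218, 255], [0, 229, 255], [2, 227, 255], [0, 226, 255]]
A [ 0.11 -0.    1.94 -0.    1.2  -1.36]
75 [ 402. -150.  296.] [-0.64  0.33  2.58  2.59  1.11 -1.45]
85 [ 415. -152.  283.] [-0.63  0.57  2.58  2.65  1.48 -1.57]
75 [ 391. -234.  206.] [-0.92  0.68  2.48  2.36  1.33 -1.59]
85 [ 404. -236.  193.] [-0.9   0.86  2.44  2.37  1.6  -1.69]
75 [ 384. -294.  197.] [-1.06  0.7   2.39  2.2   1.28 -1.52]
85 [ 396. -295.  184.] [-1.04  0.85  2.35  2.24  1.52 -1.62]
```

Run:
```python
from h import *
X=np.array([np.cos(TH),np.sin(TH),0])
env.reach([420,60,400],down(np.pi-.1))
P,q=eyepose(peg(115)+20*X+[0,0,35],78); B=np.array(env.ik(P,q)); A=np.array(env.read_state()["qpos"]); print(np.round(B,2))
a=A.copy(); a[3:]=B[3:]; env.move_joints(a.tolist())
print(env.read_state()["tool_pos"])
b=B.copy(); b[0]+=0.45; env.move_joints(b.tolist()); print(env.read_state()["tool_pos"])
env.move_joints(B.tolist())
P,q=eyepose(peg(95),78); env.move_l(P,q,rate=80)
env.hold(0.2); s=env.read_state(); np.save("w4.npy",wpose(s)); print(s["time_s"],s["tool_pos"]-P,s["force"],s["width"],np.round(s["qpos"],2))
k=lambda im,x,y,ww,hh,f: cv2.resize(im[y:y+hh,x:x+ww],None,fx=f,fy=f,interpolation=cv2.INTER_CUBIC)
w=viewer.camera("wrist");c=viewer.camera("scene");t=viewer.camera("top")
for n,i in zip("wct",(w,c,t)): cv2.imwrite(f"pics/{n}4raw.png",i)
M=np.zeros((600,800,3),np.uint8); M[:300,:400]=cv2.resize(w,(400,300)); M[300:,:400]=k(t,360,190,100,75,4); M[:,400:]=k(c,110,170,100,150,4)
cv2.imwrite("pics/m4.png",M)
```

```text
[-0.81  0.6   2.48  2.45  1.31 -1.53]
[519.28253399 214.27596644 766.54697048]
[470.82112086 -14.12079054 240.82162686]
24.4667 [0.21890982 0.23028007 0.47229774] [ 0.19061454 -0.24996021 -2.32562697] 13.614166848803066 [-0.92  0.74  2.47  2.36  1.41 -1.62]
```

View pics/m4.png

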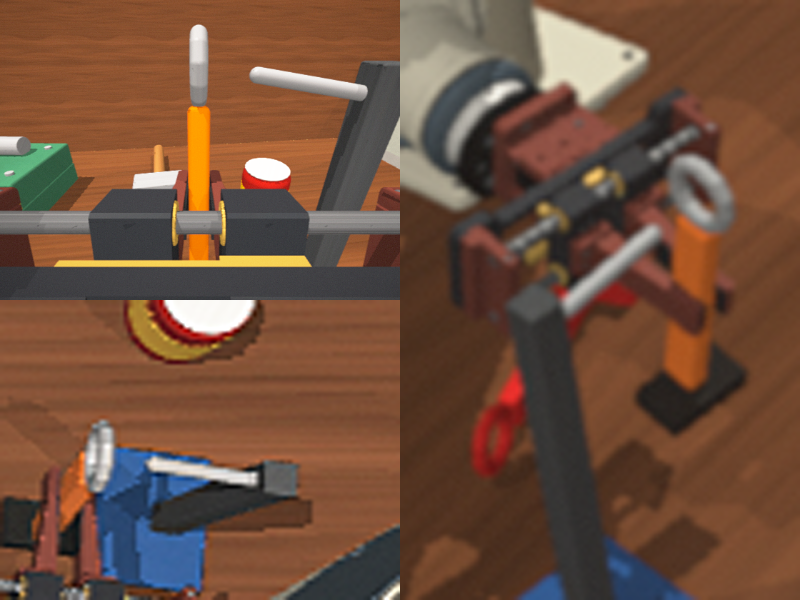

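The wrist view shows the stick head-down with its eye at (199,65). The peg tip is at (255,75), and the peg runs right to the post. I now compare eye and tip in the same cameras, which cancels calibration bias.

Run:
```python
from h import *
W=np.load("w4.npy")
t=("top",398,230.75);c=("scene",173.75,228);w=("wrist",255*1.4,75*1.4,W)
rt=ray(*t);rc=ray(*c);rw=ray("wrist",w[1],w[2],W)
print("tip tc",tri(rt,rc),"tcw",tri(rt,rc,rw),"tw",tri(rt,rw),"est",TIP)
r=ray("wrist",365*1.4,92*1.4,W); print("root tw",tri(ray("top",360+257/4,190+179/4),r), "est",peg(-9))
print("eye tc",tri(ray("top",385,229.2),ray("scene",185.5,218.5)),"cmd",peg(95))
for e in (peg(95),TIP): print("pred",proj("top",[e]),proj("scene",[e]),proj("wrist",[e],W)/1.4)
```

```text
tip tc (array([ 467.4, -280.7,  266.6]), [2.1, 2.1]) tcw (array([ 467.6, -280.3,  267.1]), [2.5, 1.8, 1.0]) tw (array([ 466. , -280.2,  268. ]), [1.5, 1.5]) est [ 467.  -279.4  267. ]
root tw (array([ 457. , -352.1,  257.3]), [1.2, 1.2]) est [ 457.99369274 -347.80969543  256.07147362]
eye tc (array([ 471.4, -245.9,  270.2]), [2.5, 2.5]) cmd [ 471.56841673 -244.69942985  272.54345541]
pred [[384.06107827 228.27593184]] [[184.65209424 217.45498061]] [[199.97176125  66.59311595]]
pred [[396.96672795 230.26567876]] [[173.00263733 227.46783889]] [[255.51435365  76.01944211]]
```

Run:
```python
from h import *
P,q=eyepose(peg(33),78); print(env.move_l(P,q,rate=60,f_stop=10))
s=env.read_state(); print(s["tool_pos"]-P,s["force"])
P[2]-=7; print(env.move_l(P,q,rate=30,f_stop=8)); print(env.read_state()["force"])
set_gripper(36); env.hold(0.5)
z=R.from_quat(q).as_matrix()[:,2]; P2=(np.array(env.read_state()["tool_pos"])-60*z); env.move_l(P2.tolist(),rate=80)
s=env.read_state(); print(s["time_s"],s["force"],s["width"],np.round(s["qpos"],2))
k=lambda im,x,y,ww,hh,f: cv2.resize(im[y:y+hh,x:x+ww],None,fx=f,fy=f,interpolation=cv2.INTER_CUBIC)
w=viewer.camera("wrist");c=viewer.camera("scene");t=viewer.camera("top")
M=np.zeros((600,800,3),np.uint8); M[:300,:400]=cv2.resize(w,(400,300)); M[300:,:400]=k(t,190,140,100,75,4); M[:,400:]=k(c,110,180,100,150,4)
cv2.imwrite("pics/m5.png",M)
```

```text
False
[-0.0149313   0.45272804 -0.0250359 ] [ 0.29907224 -0.05329492 -2.19158008]
False
[0.51908469 1.24365521 4.24695649]
28.1583 [ 0.26300998 -0.15478298  0.30732743] 35.85890664735464 [-1.23  0.75  2.45  2.06  1.39 -1.62]
```

View pics/m5.png

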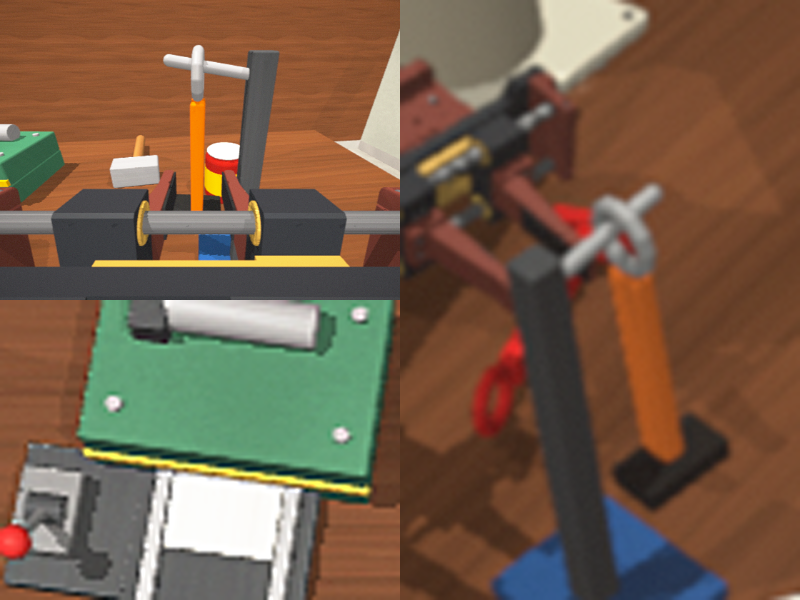

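The stick hangs by its eye on the peg, head down, and the gripper is clear. The plate is still in place. Next I back off sideways and swing the lever.

Run:
```python
from h import *
P=np.array(env.read_state()["tool_pos"]); env.move_l((P+130*PY+[0,0,20]).tolist(),rate=200)
b=np.array(env.read_state()["qpos"]); b[0]+=0.5; env.move_joints(b.tolist())
A=np.array([0.11,0,1.94,0,1.2,-1.36]); a=A.copy(); a[3:]=b[3:]; env.move_joints(a.tolist()); env.move_joints(A.tolist())
set_gripper(0)
q=down(SA+np.pi); env.reach(sh(-155,140,300),q); env.move_l(sh(-155,140,183),rate=120)
print(env.read_state()["time_s"])
hit=env.move_l(sh(6,140,183),rate=60,f_stop=25)
s=env.read_state(); d=s["tool_pos"][:2]-SO; print(hit,s["time_s"],d@SX,d@SY,s["tool_pos"][2],s["force"])
```

```text
Traceback (most recent call last):
station.IKError: the arm cannot follow that straight line within its joint ranges
```

Run:
```python
from h import *
s=env.read_state();P=np.array(s["tool_pos"]);q=s["orientation"].tolist(); print(P)
for n,d in (("y60",60*PY),("y60z-30",60*PY-[0,0,30]),("up100",np.array([0,0,100.])),("up200",np.array([0,0,200.])),("up60",np.array([0,0,60.])),("y100z-40",100*PY-[0,0,40]),("y100x20",100*PY+[15,0,0]),("y100x30d",100*PY+[25,0,-20])):
    r=env.ik((P+d).tolist(),q); print(n,None if r is None else np.round(r,2))
```

```text
[ 328.93349157 -288.34668963  197.6796344 ]
y60 [-1.1   0.8   2.55  2.19  1.48 -1.74]
y60z-30 [-1.1   0.91  2.53  2.2   1.53 -1.82]
up100 [-1.22  0.39  2.46  1.97  1.24 -1.3 ]
up200 [-1.22  0.07  2.4   1.82  1.11 -0.91]
up60 [-1.22  0.54  2.46  2.02  1.3  -1.44]
y100z-40 [-0.99  1.02  2.57  2.3   1.66 -1.91]
y100x20 None
y100x30d [-0.89  0.9   2.56  2.4   1.6  -1.79]
```

Run:
```python
from h import *
P=np.array(env.read_state()["tool_pos"]); env.move_l((P+[0,0,200]).tolist(),rate=180)
b=np.array(env.read_state()["qpos"]); A=np.array([0.2,0,1.94,0,1.2,-1.36]); a=A.copy(); a[3:]=b[3:]; env.move_joints(a.tolist()); env.move_joints(A.tolist())
set_gripper(0)
q=down(SA+np.pi); env.reach(sh(-155,140,300),q); env.move_l(sh(-155,140,183),rate=120)
print(env.read_state()["time_s"])
hit=env.move_l(sh(6,140,183),rate=60,f_stop=25)
s=env.read_state(); d=s["tool_pos"][:2]-SO; print(hit,s["time_s"],d@SX,d@SY,s["tool_pos"][2],s["force"])
```

```text
36.5333
True 38.475 -25.97999624965465 139.77646095797255 182.27306813881816 [-4.77466372  1.4402676   7.72465674]
```

Run:
```python
from h import *
env.move_l(sh(-70,140,190),rate=120); env.move_l(sh(-150,140,330),rate=200)
k=lambda im,x,y,ww,hh,f: cv2.resize(im[y:y+hh,x:x+ww],None,fx=f,fy=f,interpolation=cv2.INTER_CUBIC)
c=viewer.camera("scene"); t=viewer.camera("top")
print(tri(ray("top",0,0),ray("scene",0,0))[0][:0])
M=np.zeros((600,800,3),np.uint8); M[:300]=k(c,110,150,320,120,2.5); M[300:,:400]=k(t,190,140,100,75,4);M[300:,400:]=k(c,110,190,100,75,4)
cv2.imwrite("pics/m6.png",M); print(env.read_state()["time_s"])
```

```text
[]
40.0583
```

View pics/m6.png

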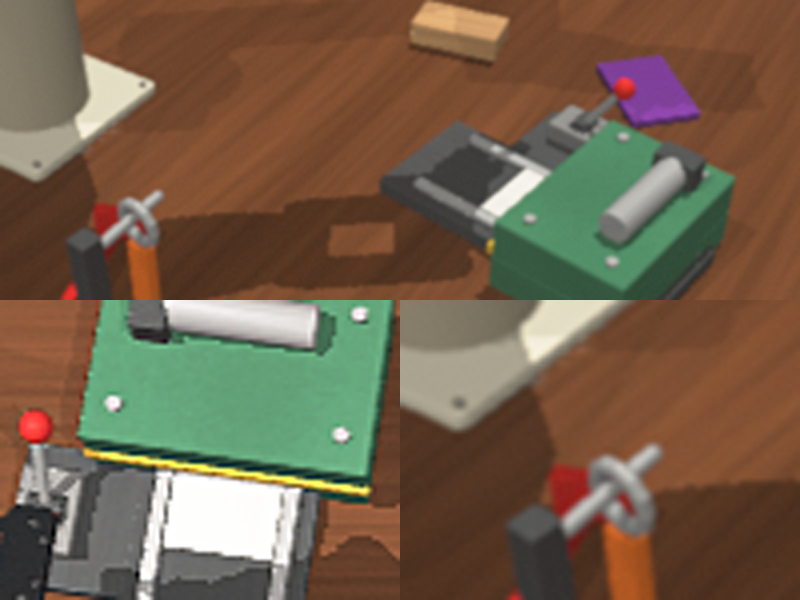

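The lever now leans away from the robot, with the ball at (624,88) in the scene crop and (35,427) in the top crop. The stick hangs and the plate has not moved. I check the lever angle before handing in.

Run:
```python
from h import *
f=lambda p:(( p[0][:2]-SO)@SX,p[0][2])
p0=tri(ray("top",276*.7,287*.7),ray("scene",476*.7,247*.7)); p1=tri(ray("top",198.75,171.75),ray("scene",359.6,185.2))
a=[np.arctan2(x+50,z-42) for x,z in map(f,(p0,p1))]; print(p0,p1,a,a[1]-a[0])
```

```text
(array([581.4, 288.7, 117.2]), [2.2, 2.2]) (array([672.4, 275.3, 116.1]), [1.7, 1.7]) [np.float64(-0.5435419483647291), np.float64(0.5607979814092611)] 1.1043399297739902
```

Swing measured at 1.10 rad, which puts the lever at its far stop.

```bash
python3 -c "
from station import workorder; print(workorder.sign_off())"
```

```text
the job is handed in; nothing more can be done
None
```

I handed the job in at about 40 s of the 67 s allowed: the plate is against the back stop, the stick hangs head down on the peg and the lever is at its far stop (about 1.10 rad); sign-off gave no verdict, and I judged the plate home from a hard stop at about 13 N, since the plunger can't be read.

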